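# Ballast rings into the model tug

## Robot

A 7-joint arm with a two-finger parallel gripper is mounted at the origin on the work surface. World frame = base frame: x ahead of the robot, y to its left, z up, the work surface at z = 0. Lengths are in m, angles in rad, forces in N, time in s.
With the tool pointing down it reaches from about 0.35 to 0.9 m from the base axis. Payload 8.1 kg.
Tool frame: the origin (TCP) lies between the finger pads; the fingertips stand 8 mm ahead of it and the grasp point (between the pads) lies 11 mm behind it (finger_overhang is the distance from the TCP to the fingertips, in m); z points along the fingers, y is the direction in which the jaws open and shut (so a half turn about z gives the same grasp; the last joint's range is limited). The gripper opens to 85 mm and grips with 20 to 120 N. Pads are 22 mm wide; open, the fingers measure 114 mm over their backs; the gripper's body (76 mm by 85 mm) begins 54 mm behind the grasp point. The pads swing forward as they close: fully open they stand 13 mm farther back than shut.
Start: joints at [-1.282, 0.434, 0.025, 1.573, -0.012, 1.134, -0.075], TCP at [0.239, 0.578, 0.239] pointing down, gripper open.
Joint ranges: [-2.62, 2.62], [-0.44, 2.09], [-1.27, 1.32], [0.08, 2.57], [-1.32, 4.46], [0.12, 2], [-2.74, 2.74]. Speed limits (rad/s): [2.22, 2.22, 3.01, 3.01, 3.14, 3.14, 3.14].

## Interface

Orientations are given as a unit quaternion [w, x, y, z].
In Python, from rig import * gives the robot as it stands.
- The arm moves only by the tool play_rows, never from a script. Its argument "motion" is a list of rows, each a list of 4 numbers: the shift along the tool's x, y, z in units of 0.1 m (1.0 is 0.1 m), then the turn about the tool's z in units of 180 degrees (1.0 is 180 degrees). In form: [[dx, dy, dz, roll], ...]. A call has 1 to 20 rows; each row is the pose to reach, as a shift and turn from the pose measured when the call began, along the tool's axes at that moment, turning the shorter way round; what a row does not reach only later rows make up. A row lasts 1/10 s, in which the tool goes at most 50 mm and 8.59 degrees, less where a joint would pass 70% of its speed; a pose out of reach is approached as far as the arm can. A call with a number of a shift or a turn outside -1 to 1 is refused whole. A call with a gripper value outside its range is refused whole. "jaw" is the opening, from 0 (shut) to 1 (fully open), set as the call begins (left out, the last holds). The fingers move at their own pace and stop on an object; "grip_force" is the grip in N (left out, the last holds). Time passes only in rows, so rows that repeat a pose let the fingers close. It gives the time, the measured TCP pose, the force and the opening at its end, in the units of the state.
- sense(): the state, without advancing time (a new reading comes with each control period).
- grab_frame(name): name is "side" or "top" or "wrist"; returns a dict with "pixels" (400x640x3 uint8, red, green, blue), "mtx" (3x3 intrinsics, pixels), "distortion" ([k1, k2, p1, p2, k3] as OpenCV has them; the pictures are not rectified), "world_to_cam" (4x4, takes a point from world to camera coordinates); the wrist camera has in their place "mount" (4x4, takes a point from camera to tool coordinates, whose origin is the TCP and whose axes are the flange's). Camera axes: x right, y down, z forward; pixel columns grow to the right and rows downward; lengths in m; the calibration is good to about 2 mm. A picture is of the moment at which its call begins: read the wrist's pose just before it. There is no depth.
- sign_off(): hands the job in, once; it reports no verdict.
The state is a dict: "time": time; "joint_pos": joint angles; "qvel": joint speeds; "joint_efforts": joint torques, N m; "ee_pos": TCP position; "eef_rot": TCP orientation; "wrist_force": force on the tool from outside, world axes, zero at the start; "wrist_torque": the same for the moment, N m; "opening": finger opening in m.
Only numpy, scipy, OpenCV 4.12 (cv2) and the standard library are available. Lean on these libraries where they do the work, as an engineer would, in place of code of your own. Each camera call takes 0.05 s, during which the arm holds its last target.

## Task

Ballast the red model tug: pick up the two brass rings from the blue mat and drop them one after the other into the white tube on its deck, so that they lie flat on top of each other at the bottom of the tube. Leave the wider dark steel ring where it lies.

Things in the scene. Friction and masses are not known exactly. Their poses are not given: they have to be found in the camera images.
- brass_a: one of two alike brass ballast rings: outside diameter 46 mm, hole 20 mm, 12 mm thick, about 0.14 kg, loose, lying flat on a paper-thin blue mat on the bench among other small objects. Origin at the centre of the ring (6 mm above the bench at the start), z along its axis.
- brass_b: the other brass ballast ring, same size and origin as brass_a. Let go level and centred over the tube, its underside about at the mouth, a ring falls in by itself.
- tube_mouth (a point): mouth centre of the white upright tube on the fixed red model tug, 100 mm above bench; z up, y to bow. Bore 64 mm, flared over the top 4 mm to 68 mm (72 mm outside); flat floor 33 mm below mouth. Hull 440 x 132 mm, bulwark 82 mm above bench; white wheelhouse begins 120 mm from the tube's axis towards the bow, roof 128 mm, mast 188 mm above bench.
- steel_ring: bystander: wider dark steel ring, 72 mm outside diameter, hole 44 mm, 12 mm thick, too wide for the tube, loose on the bench. Origin at its centre. (Also about, unlisted: a small black plastic ring 30 mm wide and 12 mm thick, a grey jar with a red lid, 50 mm tall, a red-handled screwdriver.)
Things that resemble listed ones, but are neither listed nor needed, are in the scene too. What is shaped like the brass_b but green or pink is not meant.

How it is judged:
By the outcome, as a careful person would: the job done as asked, in the order asked, and still so for the second after the job is handed in, with the robot touching nothing.
It also fails if it takes over 58 s, if anything falls off the work surface, if the arm or the gripper's body presses on something with over 40 N, if the wrist force passes 120 N, or if a joint passes its speed limit or range.

## Working session

There is one attempt and no reset: what is moved stays moved. The work goes in short steps, Python scripts to look and compute and a tool call to move; the robot and the scene stay as the last step left them, time stands still between calls to the robot, and variables do not carry over. Pictures are saved under pics/ and viewed, and the job is handed in when it is done.

Besides the shell and the picture viewer there is one more tool, called after ">>>" as name(argument=value, ...), one argument or row to a line, values as JSON. play_rows: Moves the arm, as the interface text tells. Shifts and turns lie within -1 to 1; 1 stands for 0.1 m of shift or 180 degrees of turn. Its arguments: {"type":"object","properties":{"motion":{"type":"array"},"jaw":{"type":"number"},"grip_force":{"type":"number"}},"required":["motion"]}

```bash
mkdir -p pics; cat > h.py <<'E'
from rig import *
import numpy as np, cv2
def snap(n,f):
    d=grab_frame(n); cv2.imwrite('pics/'+f,d['pixels'][:,:,::-1]); return d
def ray2z(d,uv,z,W=None):
    if W is None: W=np.array(d['world_to_cam'])
    p=cv2.undistortPoints(np.array([[uv]],float),np.array(d['mtx']),np.array(d['distortion'])).ravel()
    R,t=W[:3,:3],W[:3,3]; c=-R.T@t; r=R.T@np.array([p[0],p[1],1])
    return c+r*(z-c[2])/r[2]
E
python3 - <<'E'
from h import *
import pickle
s=sense();print(s)
o={}
for n in('side','top','wrist'): o[n]=snap(n,n+'0.png')
pickle.dump((s,o),open('o.pkl','wb'))
print(o['top']['world_to_cam'],o['wrist']['mount'])
E
```

```text
{'time': 0.0, 'joint_pos': array([-1.28158689,  0.43519492,  0.02496652,  1.57408343, -0.01158563,
        1.13403602, -0.07513793]), 'qvel': array([ 0.00040397, -0.00043758,  0.0008321 , -0.00100333, -0.00092291,
        0.00166664,  0.00131482]), 'joint_efforts': array([ 5.15524971e-04, -6.70470715e+01,  1.02533128e+00, -3.16211379e+01,
        1.56187388e-02,  1.23261579e-02, -1.88122090e-05]), 'ee_pos': array([0.2385257 , 0.57715508, 0.23854863]), 'eef_rot': array([-7.79361701e-05,  1.94700881e-01,  9.80862348e-01, -7.84628440e-04]), 'wrist_force': array([-0.95585519,  0.16054405, -0.13049126]), 'wrist_torque': array([ 0.04537251, -0.02072687,  0.02291199]), 'opening': 0.08552705976405192}
[[-0.01997121 -0.99927603 -0.03238154  0.06040562]
 [-0.99672079  0.02243944 -0.07774405  0.51617198]
 [ 0.07841439  0.03072271 -0.99644734  1.07525227]
 [ 0.          0.          0.          1.        ]] [[ 7.68015352e-04 -9.44857703e-01 -3.27480276e-01  8.41062245e-02]
 [ 9.99999499e-01  9.36154367e-04 -3.55800660e-04 -1.76330697e-04]
 [ 6.42753085e-04 -3.27479839e-01  9.44857948e-01 -1.34894430e-01]
 [ 0.00000000e+00  0.00000000e+00  0.00000000e+00  1.00000000e+00]]
```

View pics/top0.png

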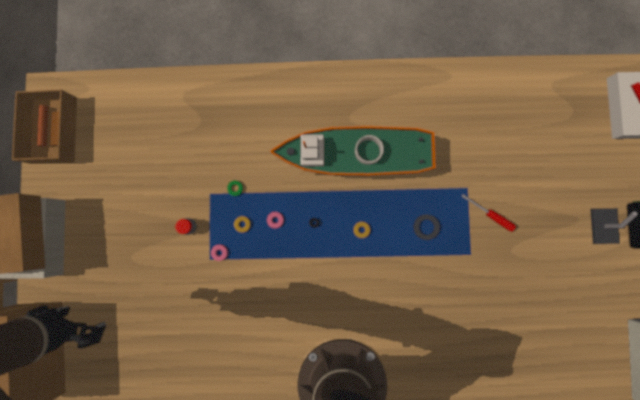

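View pics/side0.png

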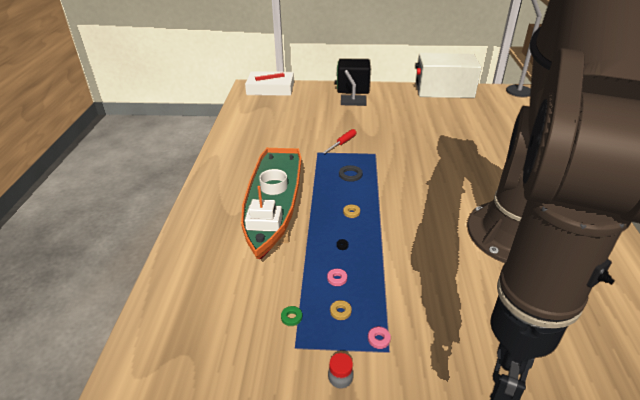

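View pics/wrist0.png

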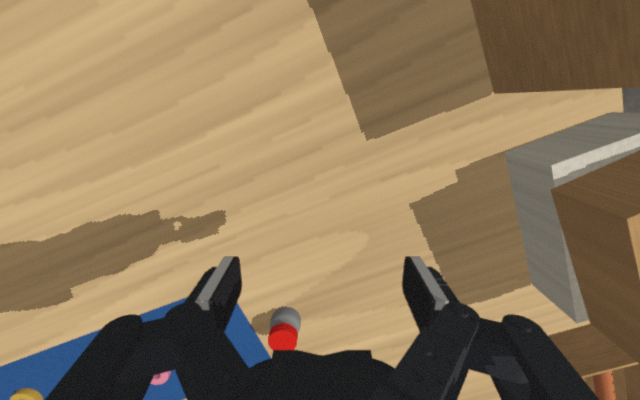

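The top view shows brass rings at (242,224) and (362,230), the steel ring at (427,227) and the tube at (369,149). The other rings are pink, green and black.

```bash
python3 - <<'E'
from h import *
import pickle
s,o=pickle.load(open('o.pkl','rb'))
def cents(n,boxes,z):
    im=o[n]['pixels'];hsv=cv2.cvtColor(im,cv2.COLOR_RGB2HSV)
    for (u,v,r) in boxes:
        m=np.zeros(im.shape[:2],bool);m[v-r:v+r+1,u-r:u+r+1]=1
        q=m&(hsv[...,0]>12)&(hsv[...,0]<35)&(hsv[...,1]>60)&(hsv[...,2]>80)
        ys,xs=np.nonzero(q)
        c,rr=cv2.minEnclosingCircle(np.c_[xs,ys].astype(np.float32))
        print(n,c,rr,xs.min(),xs.max(),ys.min(),ys.max(),len(xs),ray2z(o[n],(xs.mean(),ys.mean()),.010),ray2z(o[n],c,.010))
cents('top',[(242,224,13),(362,230,13)],.01)
cents('side',[(341,310,14),(352,211,11)],.01)
d=o['top'];im=d['pixels']
cv2.imwrite('pics/zt.png',cv2.resize(im[115:185,265:445][:,:,::-1],None,fx=4.4,fy=4.4,interpolation=cv2.INTER_CUBIC))
im=o['side']['pixels']
cv2.imwrite('pics/zs.png',cv2.resize(im[140:270,230:320][:,:,::-1],None,fx=4.4,fy=4.4,interpolation=cv2.INTER_CUBIC))
print(ray2z(d,(369.5,149.5),.1),ray2z(o['side'],(273.5,177),.1))
for n in('top','side'):
  hsv=cv2.cvtColor(o[n]['pixels'],cv2.COLOR_RGB2HSV)
  u,v,r=(369,149,20) if n=='top' else (274,180,20)
  m=np.zeros(hsv.shape[:2],bool);m[v-r:v+r+1,u-r:u+r+1]=1
  q=m&(hsv[...,1]<50)&(hsv[...,2]>100); ys,xs=np.nonzero(q);print(n,xs.min(),xs.max(),ys.min(),ys.max(),len(xs))
E
```

```text
top (241.7283935546875, 223.92591857910156) 8.26383113861084 234 249 216 231 182 [0.44674437 0.27468421 0.01      ] [0.44648705 0.27467661 0.01      ]
top (361.5, 229.5) 8.276573181152344 354 369 222 237 183 [ 0.42413736 -0.06367389  0.01      ] [ 0.42409807 -0.06372636  0.01      ]
side (340.3205261230469, 309.73504638671875) 10.704862594604492 330 351 300 319 313 [0.44848794 0.2759906  0.01      ] [0.4481804  0.27621605 0.01      ]
side (351.125, 210.5) 8.262401580810547 343 359 205 217 177 [ 0.42641853 -0.0605426   0.01      ] [ 0.42652805 -0.06171555  0.01      ]
[ 0.63279749 -0.08403294  0.1       ] [ 0.63442234 -0.08154596  0.1       ]
top 354 383 135 163 283
side 254 286 169 200 618
```

View pics/zt.png

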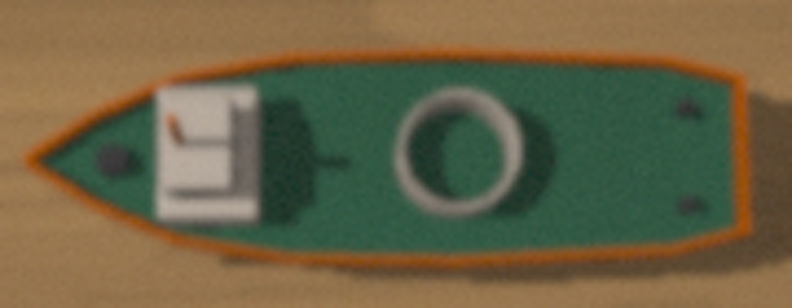

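View pics/zs.png

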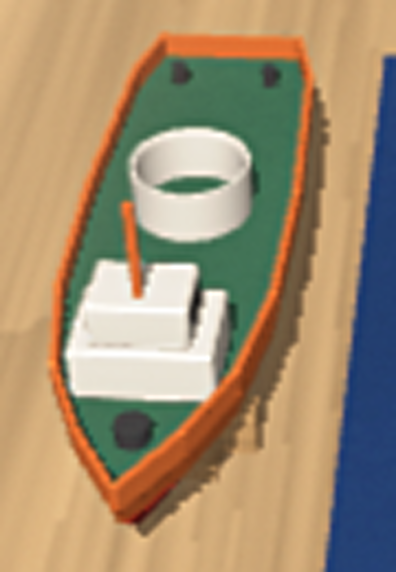

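```bash
cat >> h.py <<'E'
from scipy.spatial.transform import Rotation as Ro
def go(x,y,z,ang=180.):
    """print tool-frame shift (units) to world TCP target; ang= desired world angle of tool x, deg"""
    s=sense();q=s['eef_rot'];R=Ro.from_quat([q[1],q[2],q[3],q[0]]).as_matrix()
    d=R.T@(np.array([x,y,z])-s['ee_pos'])/0.1
    a=np.degrees(np.arctan2(R[1,0],R[0,0])); t=-((ang-a+180)%360-180)/180
    print('t',round(s['time'],2),'pos',s['ee_pos'].round(4),'F',s['wrist_force'].round(1),'op',round(s['opening'],4),'tilt',R[:,2].round(3),'shift',d.round(3),'roll',round(t,4),'j',s['joint_pos'].round(2))
    return R,s
def wristcam(d,s):
    q=s['eef_rot'];T=np.eye(4);T[:3,:3]=Ro.from_quat([q[1],q[2],q[3],q[0]]).as_matrix();T[:3,3]=s['ee_pos']
    return np.linalg.inv(T@np.array(d['mount']))
E
python3 -c "
from h import *
go(.447,.275,.15)"
```

```text
t 0.15 pos [0.2386 0.5773 0.2387] F [0.6 0.3 0.7] op 0.0855 tilt [-0.    -0.001 -1.   ] shift [-3.081 -1.997  0.89 ] roll -0.1247 j [-1.28  0.44  0.02  1.57 -0.01  1.13 -0.08]
```

>>> play_rows(
  motion=[
    [-0.4, -0.25, 0, -0.042],
    [-0.7, -0.5, 0.05, -0.083],
    [-1, -0.65, 0.1, -0.125],
    [-1, -0.65, 0.1, -0.125],
  ],
  jaw=0.72,
  grip_force=50,
)

```text
time: 0.55
ee_pos: [0.3103, 0.4741, 0.2281]
eef_rot: [0.0, 0.001, 1.0, -0.002]
wrist_force: [0.2, -0.0, 0.7]
opening: 0.0614
```

```bash
python3 -c "
from h import *
go(.447,.275,.15)"
```

```text
t 0.55 pos [0.3103 0.4741 0.2281] F [ 0.2 -0.   0.7] op 0.0614 tilt [ 0.001 -0.005 -1.   ] shift [-1.369 -1.986  0.792] roll -0.0004 j [-1.06  0.35 -0.04  1.73  0.02  1.06  0.47]
```

>>> play_rows(
  motion=[
    [-0.34, -0.5, 0.2, 0],
    [-0.68, -1, 0.4, 0],
    [-0.68, -1, 0.4, 0],
  ],
)

```text
time: 0.85
ee_pos: [0.3795, 0.371, 0.1877]
eef_rot: [0.0, 0.002, 1.0, -0.003]
wrist_force: [1.4, -0.2, 0.3]
opening: 0.0614
```

>>> play_rows(
  motion=[
    [-0.34, -0.5, 0.2, 0],
    [-0.68, -0.98, 0.4, 0],
    [-0.68, -0.98, 0.4, 0],
    [-0.68, -0.98, 0.4, 0],
  ],
)

```text
time: 1.25
ee_pos: [0.449, 0.2679, 0.147]
eef_rot: [-0.0, 0.006, 1.0, -0.005]
wrist_force: [0.1, -0.4, 0.0]
opening: 0.0613
```

```bash
cat > ws.py <<'E'
from h import *
import sys,pickle
R,s=go(.447,.275,.15)
d=snap('wrist',sys.argv[1]); pickle.dump((s,d),open('w.pkl','wb'))
E
python3 ws.py w1.png
```

```text
t 1.25 pos [0.449  0.2679 0.147 ] F [ 0.1 -0.4  0. ] op 0.0613 tilt [-0.    -0.009 -1.   ] shift [ 0.021  0.071 -0.03 ] roll -0.0038 j [-0.67  0.37  0.04  1.93 -0.01  0.84  0.93]
```

View pics/w1.png

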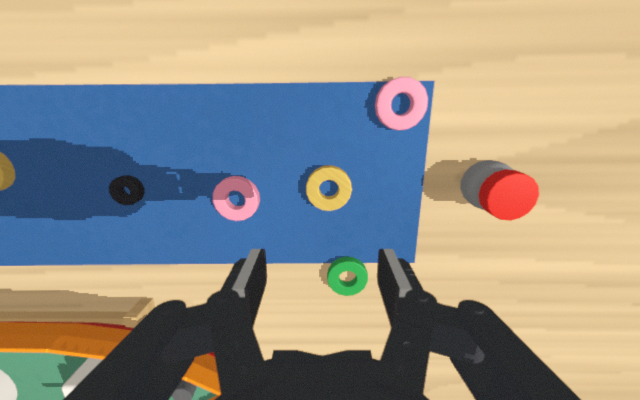

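The wrist view shows the target brass ring at (329,188), with nothing between it and the fingers.

```bash
cat > br.py <<'E'
from h import *
import pickle,sys
s,d=pickle.load(open('w.pkl','rb'));u,v,r=map(int,sys.argv[1:4]);z=float(sys.argv[4])if len(sys.argv)>4 else .012
W=wristcam(d,s)
hsv=cv2.cvtColor(d['pixels'],cv2.COLOR_RGB2HSV)
m=np.zeros(hsv.shape[:2],np.uint8);m[v-r:v+r+1,u-r:u+r+1]=1
q=((m>0)&(hsv[...,0]>12)&(hsv[...,0]<35)&(hsv[...,1]>100)&(hsv[...,2]>70)).astype(np.uint8)
c=max(cv2.findContours(q,cv2.RETR_EXTERNAL,cv2.CHAIN_APPROX_NONE)[0],key=len)
e=cv2.fitEllipse(c);print(e)
P=ray2z(d,e[0],z*.75,W);print('ring',P)
E
python3 br.py 329 188 32; python3 -c "
from h import *
go(.447,.275,.015)"
```

```text
((328.2467041015625, 187.57728576660156), (43.662288665771484, 44.441001892089844), 77.36083984375)
ring [0.44671021 0.27287677 0.009     ]
t 1.3 pos [0.4478 0.2707 0.1477] F [-0.4  0.4 -0.2] op 0.0615 tilt [-0.    -0.008 -1.   ] shift [0.009 0.053 1.326] roll -0.0029 j [-0.68  0.37  0.04  1.93 -0.01  0.84  0.92]
```

>>> play_rows(
  motion=[
    [0, 0.03, 0.3, -0.003],
    [0.01, 0.03, 0.7, -0.003],
    [0.01, 0.03, 1.0, -0.003],
    [0.01, 0.03, 1.0, -0.003],
    [0.01, 0.03, 1.0, -0.003],
  ],
)

```text
time: 1.8
ee_pos: [0.4463, 0.2742, 0.0481]
eef_rot: [-0.0, -0.001, 1.0, -0.004]
wrist_force: [-0.8, 0.6, 0.5]
opening: 0.0618
```

```bash
python3 ws.py w2.png; python3 -c "
from h import *
go(.447,.2735,.013)"
```

```text
t 1.8 pos [0.4463 0.2742 0.0481] F [-0.8  0.6  0.5] op 0.0618 tilt [-0.001 -0.007 -1.   ] shift [-6.000e-03  1.000e-03 -1.019e+00] roll 0.0005 j [-0.67  0.52  0.02  2.01 -0.01  0.62  0.93]
t 1.85 pos [0.4471 0.2744 0.049 ] F [-0.3 -0.6 -0.4] op 0.0615 tilt [ 0.001 -0.006 -1.   ] shift [ 0.002 -0.007  0.36 ] roll 0.0004 j [-0.67  0.52  0.02  2.01 -0.01  0.62  0.93]
```

View pics/w2.png

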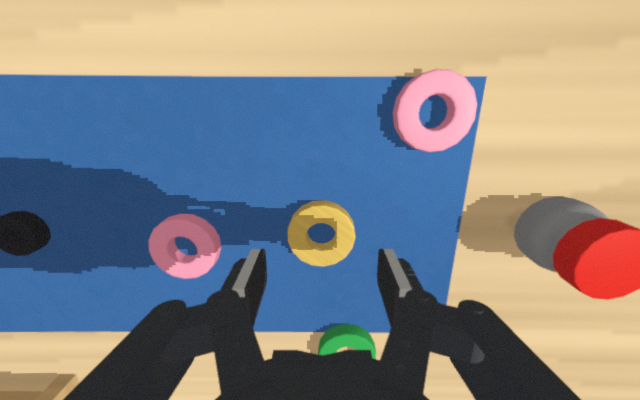

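The ring at (321,233) is centred between the finger pads at (250,275) and (393,275).

```bash
python3 br.py 321 233 40
```

```text
((320.87115478515625, 232.96278381347656), (64.30926513671875, 66.28455352783203), 90.49882507324219)
ring [0.44626529 0.27305624 0.009     ]
```

>>> play_rows(
  motion=[
    [0, -0.01, 0.15, 0],
    [0, -0.01, 0.26, 0],
    [0, -0.01, 0.32, 0],
    [0, -0.01, 0.36, 0],
    [0, -0.01, 0.36, 0],
  ],
)

```text
time: 2.35
ee_pos: [0.4471, 0.2731, 0.0128]
eef_rot: [0.0, -0.001, 1.0, -0.003]
wrist_force: [0.2, -0.4, 0.1]
opening: 0.0615
```

```bash
python3 ws.py w3.png
```

```text
t 2.35 pos [0.4471 0.2731 0.0128] F [ 0.2 -0.4  0.1] op 0.0615 tilt [ 0.001 -0.007 -1.   ] shift [ 0.     0.01  -1.372] roll 0.0004 j [-0.67  0.58  0.02  2.03 -0.01  0.54  0.93]
```

View pics/w3.png

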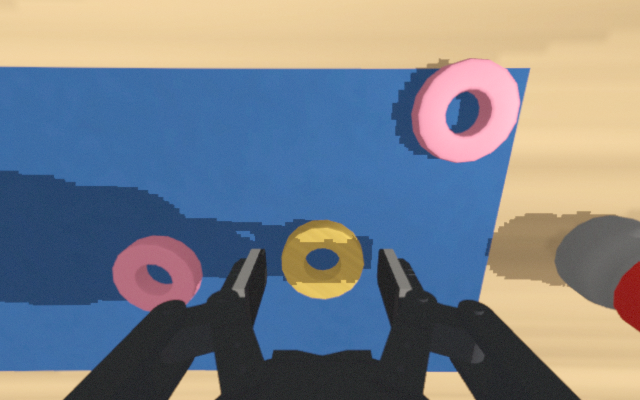

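>>> play_rows(
  motion=[
    [0, 0, 0, 0],
    [0, 0, 0, 0],
    [0, 0, 0, 0],
    [0, 0, 0, 0],
    [0, 0, 0, 0],
  ],
  jaw=0.3,
  grip_force=50,
)

```text
time: 2.9
ee_pos: [0.4475, 0.2734, 0.0141]
eef_rot: [0.001, -0.001, 1.0, -0.003]
wrist_force: [-2.2, -1.7, 10.6]
opening: 0.0421
```

```bash
python3 ws.py w4.png
```

```text
t 2.9 pos [0.4475 0.2734 0.0141] F [-2.2 -1.7 10.6] op 0.0421 tilt [ 0.002 -0.006 -1.   ] shift [ 0.003  0.008 -1.359] roll 0.0004 j [-0.67  0.58  0.02  2.03 -0.01  0.54  0.93]
```

View pics/w4.png

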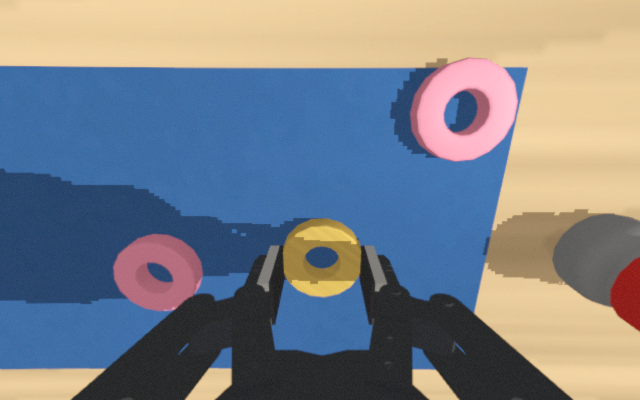

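```bash
python3 br.py 321 258 46; python3 - <<'E'
from h import *
import pickle
s,d=pickle.load(open('w.pkl','rb'))
M=np.linalg.inv(np.array(d['mount']))
for p in [(0,0,0),(0,0,.008),(0,.021,.008),(0,-.021,.008),(.011,.021,.008),(-.011,.021,.008),(0,.021,-.011),(-.011,.021,-.011)]:
    uv,_=cv2.projectPoints(np.array([p]),cv2.Rodrigues(M[:3,:3])[0],M[:3,3],np.array(d['mtx']),np.array(d['distortion']));print(p,uv.ravel().round(1))
im=d['pixels'];cv2.imwrite('pics/z4.png',cv2.resize(im[200:330,240:400][:,:,::-1],None,fx=4.5,fy=4.5,interpolation=cv2.INTER_CUBIC))
E
```

```text
((321.47650146484375, 257.24517822265625), (77.14979553222656, 79.5956802368164), 93.71226501464844)
ring [0.44600325 0.27301354 0.009     ]Traceback (most recent call last):
  File "<stdin>", line 6, in <module>
cv2.error: OpenCV(4.12.0) /io/opencv/modules/calib3d/src/calibration_base.cpp:1490: error: (-215:Assertion failed) npoints >= 0 && (depth == CV_32F || depth == CV_64F) in function 'projectPoints'
```

```bash
python3 - <<'E'
from h import *
import pickle
s,d=pickle.load(open('w.pkl','rb'))
M=np.linalg.inv(np.array(d['mount']))
for p in [(0,0,0),(0,0,.008),(0,.021,.008),(0,-.021,.008),(.011,.021,.008),(-.011,.021,.008),(0,.021,-.011),(-.011,.021,-.011)]:
    uv,_=cv2.projectPoints(np.array([p],float).reshape(1,1,3),cv2.Rodrigues(M[:3,:3])[0],M[:3,3].copy(),np.array(d['mtx'],float),np.array(d['distortion'],float));print(p,uv.ravel().round(1))
im=d['pixels'];cv2.imwrite('pics/z4.png',cv2.resize(im[200:330,240:400][:,:,::-1],None,fx=4.5,fy=4.5,interpolation=cv2.INTER_CUBIC))
E
```

```text
(0, 0, 0) [322.2 264.5]
(0, 0, 0.008) [322.2 256.9]
(0, 0.021, 0.008) [358.9 257. ]
(0, -0.021, 0.008) [285.4 256.9]
(0.011, 0.021, 0.008) [359.8 239.7]
(-0.011, 0.021, 0.008) [358.1 273.6]
(0, 0.021, -0.011) [363.6 276.4]
(-0.011, 0.021, -0.011) [362.6 294.5]
```

View pics/z4.png

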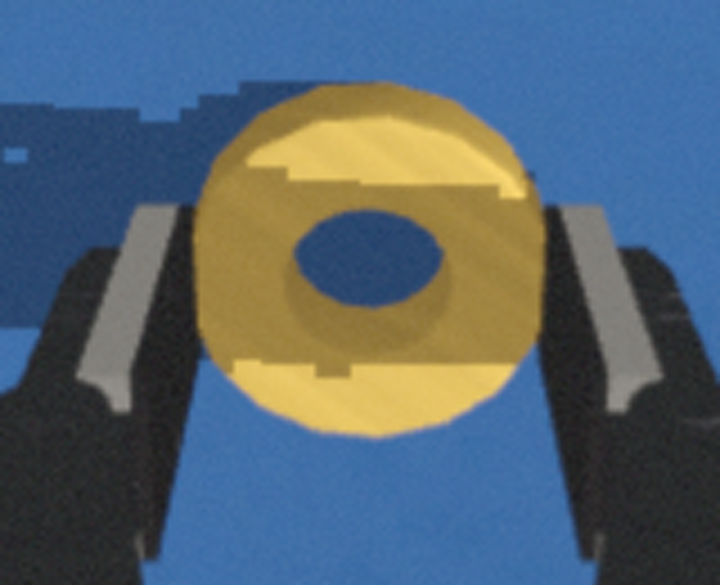

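>>> play_rows(
  motion=[
    [0, 0, -0.05, 0],
    [0, 0, -0.2, 0],
    [0, 0, -0.5, 0],
    [0, 0, -0.8, 0],
    [0, 0, -0.8, 0],
    [0, 0, -0.8, 0],
  ],
)

```text
time: 3.55
ee_pos: [0.4476, 0.2741, 0.0948]
eef_rot: [0.001, -0.001, 1.0, -0.002]
wrist_force: [-0.0, -0.3, -1.2]
opening: 0.0422
```

```bash
python3 ws.py w5.png; python3 -c "
from h import *
snap('side','s5.png')
go(.50,-.083,.18)"
```

```text
t 3.55 pos [0.4476 0.2741 0.0948] F [-0.  -0.3 -1.2] op 0.0422 tilt [ 0.003 -0.005 -1.   ] shift [ 0.005  0.006 -0.552] roll 0.0004 j [-0.68  0.45  0.03  1.98 -0.01  0.72  0.93]
t 3.65 pos [0.4468 0.2735 0.0934] F [ 1.   0.  -1.3] op 0.0419 tilt [ 0.001 -0.006 -1.   ] shift [-0.528 -3.571 -0.842] roll 0.0004 j [-0.68  0.45  0.03  1.98 -0.01  0.72  0.93]
```

View pics/w5.png

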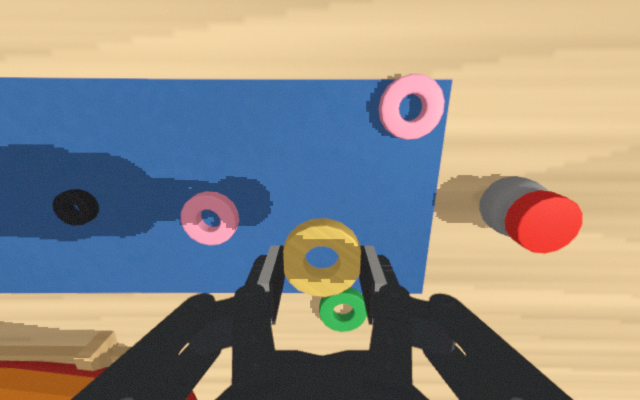

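View pics/s5.png

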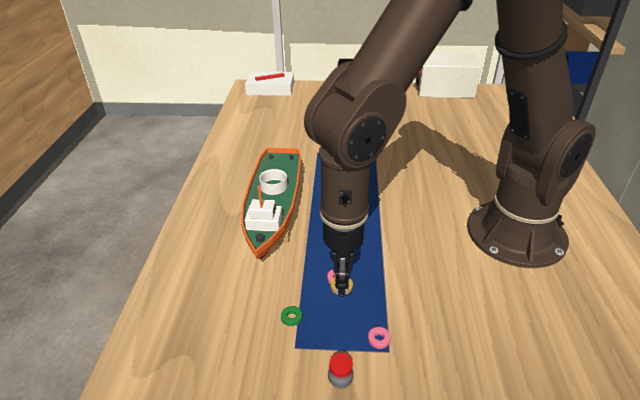

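The ring is held level and centred, at wrist pixel (321,257). Next I carry it over the mat side.

>>> play_rows(
  motion=[
    [0, -0.2, -0.2, 0],
    [0, -0.6, -0.4, 0],
    [0, -1, -0.5, 0],
  ],
)

```text
time: 3.95
ee_pos: [0.4466, 0.1731, 0.1442]
eef_rot: [-0.0, -0.002, 1.0, -0.003]
wrist_force: [0.3, -1.3, -1.8]
opening: 0.0427
```

>>> play_rows(
  motion=[
    [0, -0.4, -0.1, 0],
    [0, -0.8, -0.2, 0],
    [0, -1, -0.2, 0],
  ],
)

```text
time: 4.25
ee_pos: [0.4465, 0.0696, 0.1649]
eef_rot: [-0.0, 0.0, 1.0, -0.004]
wrist_force: [0.6, 0.4, -2.0]
opening: 0.0426
```

>>> play_rows(
  motion=[
    [0, -0.4, -0.1, 0],
    [0, -0.8, -0.15, 0],
    [0, -1, -0.15, 0],
  ],
)

```text
time: 4.55
ee_pos: [0.4457, -0.034, 0.1804]
eef_rot: [-0.001, 0.002, 1.0, -0.005]
wrist_force: [-0.5, 0.3, -2.4]
opening: 0.0417
```

```bash
python3 -c "
from h import *
go(.6335,-.083,.18)"
```

```text
t 4.55 pos [ 0.4457 -0.034   0.1804] F [-0.5  0.3 -2.4] op 0.0417 tilt [-0.002 -0.009 -1.   ] shift [-1.88  -0.482  0.005] roll -0.0014 j [-0.18  0.21  0.15  2.07 -0.03  0.86  1.56]
```

>>> play_rows(
  motion=[
    [-0.3, -0.3, 0, 0],
    [-0.7, -0.48, 0, 0],
    [-1, -0.48, 0, 0],
  ],
)

```text
time: 4.85
ee_pos: [0.5466, -0.0863, 0.1796]
eef_rot: [-0.001, 0.004, 1.0, -0.005]
wrist_force: [0.9, -0.2, -1.0]
opening: 0.0419
```

>>> play_rows(
  motion=[
    [-0.4, 0, 0, 0],
    [-0.7, 0, 0, 0],
    [-0.87, 0, 0, 0],
    [-0.87, 0, 0, 0],
    [-0.87, 0, 0, 0],
  ],
)

```text
time: 5.35
ee_pos: [0.6324, -0.0871, 0.1778]
eef_rot: [-0.003, 0.005, 1.0, -0.006]
wrist_force: [0.0, 0.2, -1.3]
opening: 0.0422
```

```bash
python3 ws.py w6.png; python3 -c "
from h import *
import pickle
d=snap('side','s6.png')
go(.6335,-.083,.118)"
```

```text
t 5.35 pos [ 0.6324 -0.0871  0.1778] F [ 0.   0.2 -1.3] op 0.0422 tilt [-0.006 -0.011 -1.   ] shift [1.885 3.607 0.249] roll -0.0029 j [-0.08  0.51  0.19  1.62 -0.09  1.02  1.7 ]
t 5.45 pos [ 0.6321 -0.0871  0.1787] F [-0.4 -0.2 -1. ] op 0.0421 tilt [-0.005 -0.011 -1.   ] shift [-0.016  0.048  0.607] roll -0.0029 j [-0.08  0.51  0.19  1.62 -0.09  1.02  1.7 ]
```

View pics/w6.png

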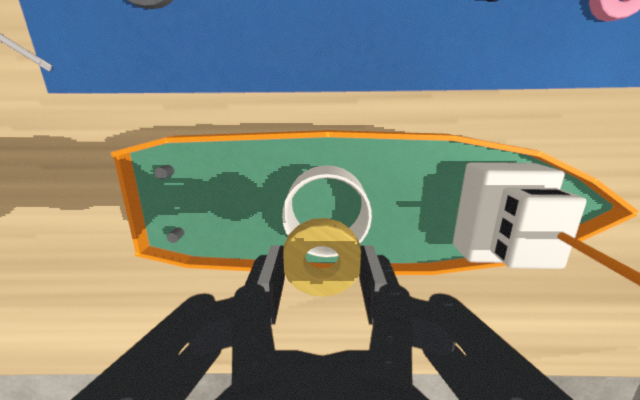

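View pics/s6.png

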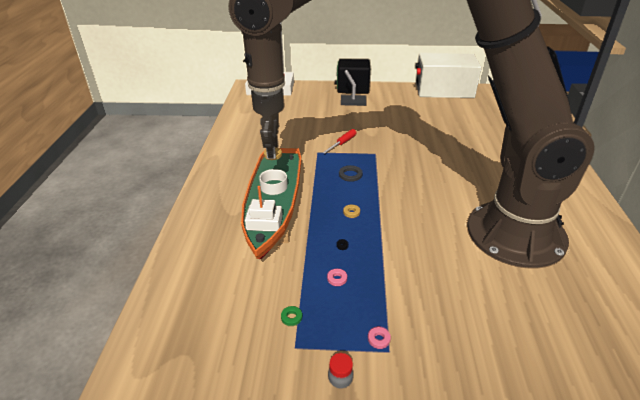

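The tube mouth lies around (327,211) in the wrist view. I'll turn that into a world position.

```bash
python3 - <<'E'
from h import *
import pickle
s,d=pickle.load(open('w.pkl','rb'));W=wristcam(d,s)
im=d['pixels'];cv2.imwrite('pics/z6.png',cv2.resize(im[155:265,270:385][:,:,::-1],None,fx=5,fy=5,interpolation=cv2.INTER_CUBIC))
for uv in [(283,210),(371,210),(327,167),(327,211)]: print(uv,ray2z(d,uv,.1,W).round(4))
# predicted mouth rim for tube at (.6335,-.083)
for c in [(.6335,-.083),(.632,-.084)]:
  a=np.linspace(0,2*np.pi,8,endpoint=False)
  for r in(.036,):
    P=np.c_[c[0]+r*np.cos(a),c[1]+r*np.sin(a),0*a+.1]
    uv=cv2.projectPoints(P.reshape(-1,1,3),cv2.Rodrigues(W[:3,:3])[0],W[:3,3].copy(),np.array(d['mtx'],float),np.array(d['distortion'],float))[0].reshape(-1,2);print(c,uv.round(0).tolist())
E
```

```text
(283, 210) [ 0.6302 -0.1193  0.1   ]
(371, 210) [ 0.6304 -0.0488  0.1   ]
(327, 167) [ 0.5953 -0.0839  0.1   ]
(327, 211) [ 0.6312 -0.0839  0.1   ]
(0.6335, -0.083) [[328.0, 253.0], [359.0, 242.0], [373.0, 214.0], [361.0, 183.0], [328.0, 170.0], [295.0, 183.0], [284.0, 214.0], [298.0, 242.0]]
(0.632, -0.084) [[327.0, 252.0], [358.0, 240.0], [372.0, 212.0], [360.0, 181.0], [327.0, 168.0], [294.0, 181.0], [282.0, 212.0], [296.0, 241.0]]
```

View pics/z6.png

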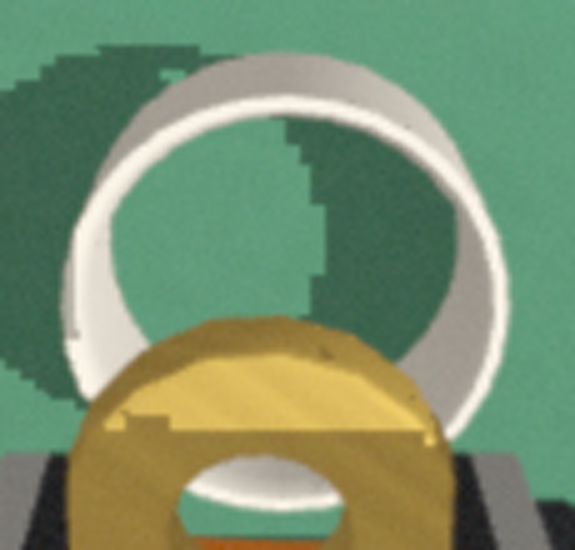

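>>> play_rows(
  motion=[
    [-0.04, 0.04, 0.2, -0.003],
    [-0.04, 0.04, 0.4, -0.003],
    [-0.04, 0.04, 0.46, -0.003],
    [-0.04, 0.04, 0.46, -0.003],
  ],
)

```text
time: 5.85
ee_pos: [0.6347, -0.0838, 0.1321]
eef_rot: [-0.003, 0.0, 1.0, -0.005]
wrist_force: [-0.4, -0.2, -2.0]
opening: 0.0422
```

```bash
python3 ws.py w7.png; python3 -c "
from h import *
import pickle,numpy as np
s,d=pickle.load(open('w.pkl','rb'))
im=d['pixels'];cv2.imwrite('pics/z7.png',cv2.resize(im[180:310,240:400][:,:,::-1],None,fx=4.5,fy=4.5,interpolation=cv2.INTER_CUBIC))
W=wristcam(d,s)
for c in [(.634,-.084),(.637,-.084)]:
  a=np.linspace(0,2*np.pi,8,endpoint=False)
  P=np.c_[c[0]+.036*np.cos(a),c[1]+.036*np.sin(a),0*a+.1]
  uv=cv2.projectPoints(P.reshape(-1,1,3),cv2.Rodrigues(W[:3,:3])[0],W[:3,3].copy(),np.array(d['mtx'],float),np.array(d['distortion'],float))[0].reshape(-1,2);print(c,((uv-[240,180])*4.5).round(0).tolist())
d=snap('side','s7.png');cv2.imwrite('pics/zs7.png',cv2.resize(d['pixels'][100:220,220:330][:,:,::-1],None,fx=4.5,fy=4.5,interpolation=cv2.INTER_CUBIC))
go(.636,-.0835,.117)"
```

```text
t 5.85 pos [ 0.6347 -0.0838  0.1321] F [-0.4 -0.2 -2. ] op 0.0422 tilt [-0.007 -0.011 -1.   ] shift [ 1.879  3.586 -0.205] roll -0.0001 j [-0.08  0.56  0.18  1.66 -0.1   0.94  1.71]
(0.634, -0.084) [[370.0, 469.0], [539.0, 410.0], [620.0, 258.0], [555.0, 91.0], [371.0, 17.0], [187.0, 89.0], [122.0, 255.0], [202.0, 408.0]]
(0.637, -0.084) [[370.0, 485.0], [539.0, 428.0], [619.0, 277.0], [554.0, 111.0], [371.0, 38.0], [188.0, 110.0], [124.0, 274.0], [203.0, 425.0]]
t 5.95 pos [ 0.6361 -0.0839  0.1336] F [-0.  -0.3 -1.9] op 0.0421 tilt [-0.004 -0.011 -1.   ] shift [0.    0.006 0.166] roll -0.0 j [-0.08  0.56  0.18  1.66 -0.1   0.94  1.71]
```

View pics/z7.png

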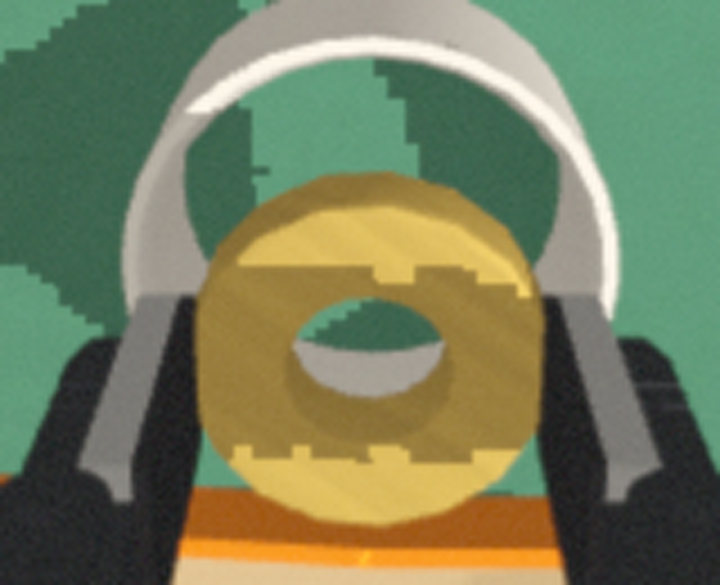

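View pics/zs7.png

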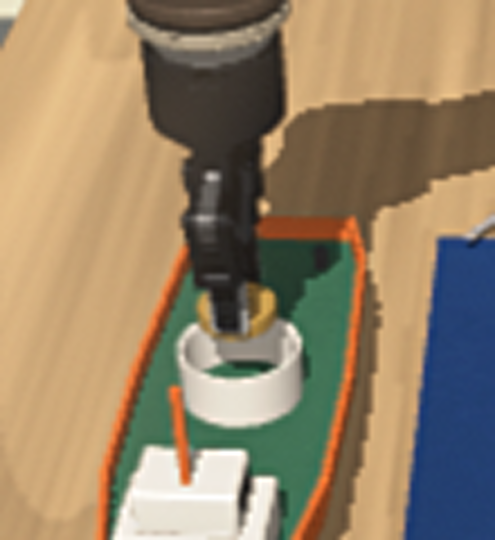

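>>> play_rows(
  motion=[
    [-0.01, 0, 0.1, 0],
    [-0.01, 0, 0.17, 0],
    [-0.01, 0, 0.18, 0],
    [-0.01, 0, 0.18, 0],
  ],
)

```text
time: 6.35
ee_pos: [0.6368, -0.0841, 0.1152]
eef_rot: [-0.002, 0.0, 1.0, -0.005]
wrist_force: [1.0, 0.8, -2.2]
opening: 0.0421
```

```bash
python3 ws.py w8.png; python3 -c "
from h import *
d=snap('side','s8.png');cv2.imwrite('pics/zs8.png',cv2.resize(d['pixels'][100:220,220:330][:,:,::-1],None,fx=4.5,fy=4.5,interpolation=cv2.INTER_CUBIC))
go(.637,-.084,.1155)"
```

```text
t 6.35 pos [ 0.6368 -0.0841  0.1152] F [ 1.   0.8 -2.2] op 0.0421 tilt [-0.005 -0.011 -1.   ] shift [ 1.9    3.587 -0.379] roll -0.0 j [-0.07  0.58  0.17  1.67 -0.11  0.9   1.71]
t 6.45 pos [ 0.6371 -0.0842  0.1157] F [ 0.3 -0.2 -1.4] op 0.0421 tilt [-0.004 -0.011 -1.   ] shift [0.001 0.002 0.002] roll -0.0001 j [-0.07  0.58  0.17  1.67 -0.11  0.9   1.71]
```

View pics/w8.png

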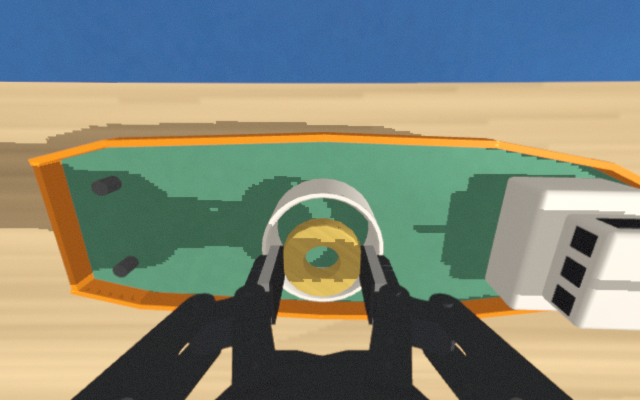

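View pics/zs8.png

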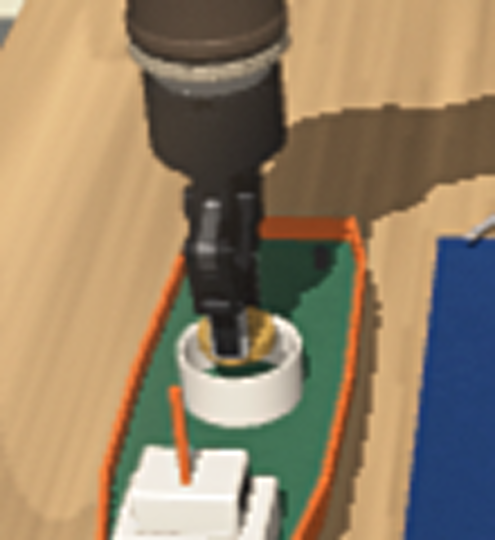

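The ring is over the mouth and centred: the side zoom has the ring at column 238 and the tube at 240. Releasing.

>>> play_rows(
  motion=[
    [0, 0, 0, 0],
    [0, 0, 0, 0],
    [0, 0, 0, 0],
    [0, 0, 0, 0],
  ],
  jaw=0.72,
)

```text
time: 6.85
ee_pos: [0.6373, -0.0842, 0.1159]
eef_rot: [-0.002, 0.0, 1.0, -0.006]
wrist_force: [-0.8, 0.8, 0.2]
opening: 0.0615
```

>>> play_rows(
  motion=[
    [0, 0, -0.3, 0],
    [0, 0, -0.6, 0],
    [0, 0, -0.65, 0],
    [0, 0, -0.65, 0],
  ],
)

```text
time: 7.25
ee_pos: [0.6382, -0.0836, 0.1821]
eef_rot: [-0.0, 0.0, 1.0, -0.006]
wrist_force: [0.1, 1.0, -0.8]
opening: 0.0616
```

```bash
python3 ws.py w9.png; python3 -c "
from h import *
go(.45,-.0625,.18)"
```

```text
t 7.25 pos [ 0.6382 -0.0836  0.1821] F [ 0.1  1.  -0.8] op 0.0616 tilt [-0.001 -0.011 -1.   ] shift [1.912 3.589 0.283] roll -0.0 j [-0.08  0.51  0.19  1.61 -0.09  1.03  1.7 ]
t 7.3 pos [ 0.6374 -0.0834  0.1808] F [ 0.1  0.5 -0.1] op 0.0613 tilt [-0.003 -0.011 -1.   ] shift [1.874 0.209 0.011] roll -0.0 j [-0.08  0.51  0.19  1.61 -0.09  1.03  1.7 ]
```

View pics/w9.png

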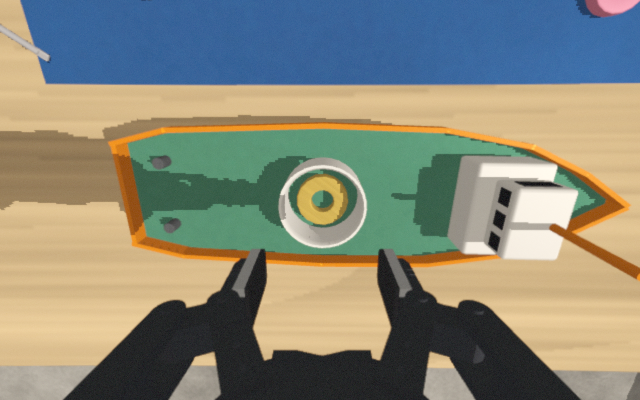

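The first ring lies flat in the tube, at (322,200). Now the second ring.

>>> play_rows(
  motion=[
    [0.3, 0.1, 0, 0],
    [0.7, 0.15, 0, 0],
    [1, 0.2, 0, 0],
  ],
)

```text
time: 7.6
ee_pos: [0.5343, -0.0631, 0.179]
eef_rot: [-0.003, -0.0, 1.0, -0.005]
wrist_force: [0.0, -0.1, 0.4]
opening: 0.0616
```

>>> play_rows(
  motion=[
    [0.4, 0, 0.1, 0],
    [0.8, 0, 0.2, 0],
    [1, 0, 0.4, 0],
    [1, 0, 0.4, 0],
  ],
)

```text
time: 8.0
ee_pos: [0.4285, -0.0635, 0.137]
eef_rot: [-0.007, 0.0, 1.0, -0.005]
wrist_force: [0.6, -0.0, 0.6]
opening: 0.0616
```

```bash
python3 ws.py w10.png; python3 -c "
from h import *
go(.425,-.0635,.05)"
```

```text
t 8.0 pos [ 0.4285 -0.0635  0.137 ] F [ 0.6 -0.   0.6] op 0.0616 tilt [-0.014 -0.011 -1.   ] shift [-0.182  3.383 -0.169] roll -0.0001 j [-0.13  0.26  0.17  2.15 -0.05  0.75  1.65]
t 8.05 pos [ 0.4314 -0.0635  0.1382] F [0.  0.1 0.5] op 0.0616 tilt [-0.011 -0.011 -1.   ] shift [0.055 0.009 0.883] roll -0.0 j [-0.13  0.26  0.17  2.14 -0.05  0.75  1.65]
```

View pics/w10.png

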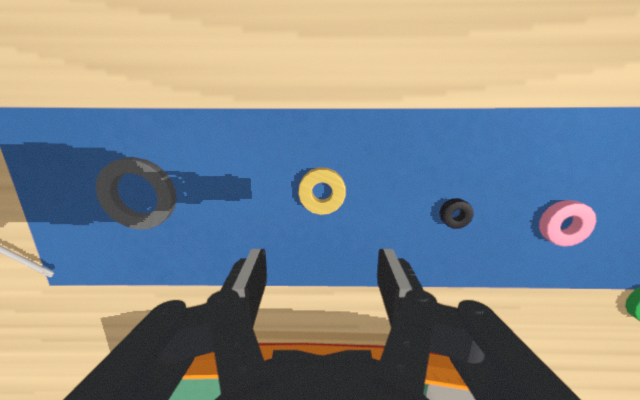

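Brass_b is at (322,191), clear on both sides. Measure, then descend.

```bash
python3 br.py 322 191 32
```

```text
((321.5475769042969, 190.5437774658203), (45.45579528808594, 45.62130355834961), 86.15145111083984)
ring [ 0.42434635 -0.06527045  0.009     ]
```

>>> play_rows(
  motion=[
    [0.06, 0, 0.3, 0],
    [0.06, 0, 0.65, 0],
    [0.06, 0, 0.9, 0],
    [0.06, 0, 0.9, 0],
    [0.06, 0, 0.9, 0],
  ],
)

```text
time: 8.55
ee_pos: [0.4251, -0.0645, 0.0484]
eef_rot: [-0.006, 0.0, 1.0, -0.005]
wrist_force: [0.6, 0.1, -0.1]
opening: 0.0615
```

```bash
python3 ws.py w11.png; python3 br.py 320 233 44; python3 -c "
from h import *
go(.425,-.0635,.0135)"
```

```text
t 8.55 pos [ 0.4251 -0.0645  0.0484] F [ 0.6  0.1 -0.1] op 0.0615 tilt [-0.012 -0.011 -1.   ] shift [-0.207  3.384 -1.056] roll -0.0 j [-0.09  0.42  0.14  2.24 -0.09  0.5   1.69]
((321.8973388671875, 231.8624267578125), (64.41638946533203, 66.3183364868164), 90.04226684570312)
ring [ 0.42391663 -0.06508333  0.009     ]
t 8.6 pos [ 0.4256 -0.0645  0.049 ] F [-0.4  0.4 -0.5] op 0.0615 tilt [-0.01  -0.011 -1.   ] shift [0.002 0.014 0.355] roll -0.0001 j [-0.09  0.42  0.14  2.24 -0.09  0.5   1.69]
```

View pics/w11.png

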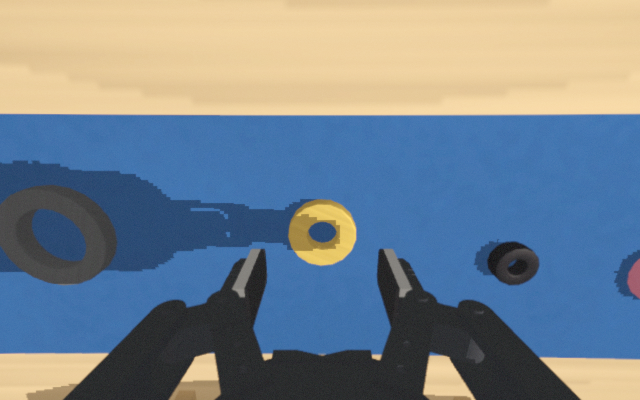

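The ring at (322,232) is centred. Descend and grip.

>>> play_rows(
  motion=[
    [0, 0, 0.15, 0],
    [0.01, 0, 0.26, 0],
    [0.01, 0, 0.32, 0],
    [0.01, 0, 0.355, 0],
    [0.01, 0, 0.355, 0],
  ],
)

```text
time: 9.1
ee_pos: [0.4246, -0.0649, 0.0139]
eef_rot: [-0.005, 0.0, 1.0, -0.005]
wrist_force: [-0.0, -0.2, 0.8]
opening: 0.0615
```

>>> play_rows(
  motion=[
    [0, 0, 0, 0],
    [0, 0, 0, 0],
    [0, 0, 0, 0],
    [0, 0, 0, 0],
    [0, 0, 0, 0],
  ],
  jaw=0.3,
  grip_force=50,
)

```text
time: 9.6
ee_pos: [0.4251, -0.0648, 0.015]
eef_rot: [-0.004, 0.0, 1.0, -0.005]
wrist_force: [-3.7, 1.5, 14.4]
opening: 0.0423
```

```bash
python3 ws.py w12.png; python3 br.py 321 258 46
```

```text
t 9.6 pos [ 0.4251 -0.0648  0.015 ] F [-3.7  1.5 14.4] op 0.0423 tilt [-0.008 -0.011 -1.   ] shift [-0.207  3.384 -1.388] roll -0.0001 j [-0.07  0.49  0.12  2.26 -0.11  0.41  1.71]
((321.57769775390625, 256.4540710449219), (76.96566009521484, 78.96446990966797), 95.47599029541016)
ring [ 0.42362372 -0.06525094  0.009     ]
```

View pics/w12.png

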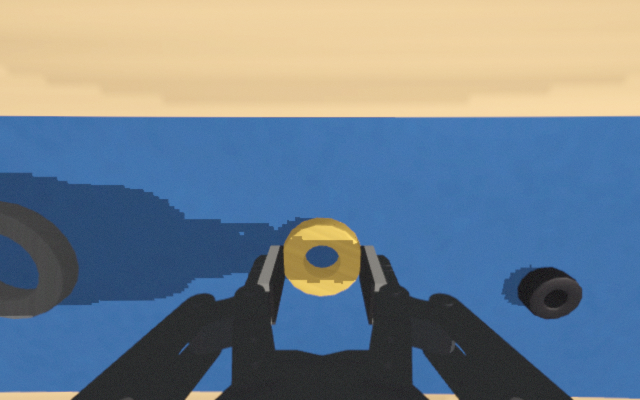

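Same grip as before, with the ring at (321,256). Lifting.

>>> play_rows(
  motion=[
    [0, 0, -0.05, 0],
    [0, 0, -0.2, 0],
    [0, 0, -0.5, 0],
    [0, 0, -0.9, 0],
    [0, 0, -1, 0],
    [0, 0, -1, 0],
  ],
)

```text
time: 10.25
ee_pos: [0.4272, -0.0637, 0.1166]
eef_rot: [-0.002, 0.0, 1.0, -0.005]
wrist_force: [0.6, 0.2, -2.0]
opening: 0.0418
```

>>> play_rows(
  motion=[
    [-0.2, -0.05, -0.4, 0],
    [-0.5, -0.1, -0.65, 0],
    [-0.8, -0.15, -0.65, 0],
    [-1, -0.2, -0.65, 0],
  ],
)

```text
time: 10.65
ee_pos: [0.5293, -0.0829, 0.1807]
eef_rot: [-0.002, -0.0, 1.0, -0.005]
wrist_force: [-0.4, -0.5, -2.2]
opening: 0.0421
```

```bash
python3 -c "
from h import *
go(.637,-.084,.18)"
```

```text
t 10.65 pos [ 0.5293 -0.0829  0.1807] F [-0.4 -0.5 -2.2] op 0.0421 tilt [-0.003 -0.01  -1.   ] shift [-1.077 -0.012  0.003] roll 0.0002 j [-0.1   0.35  0.2   1.88 -0.07  0.92  1.7 ]
```

>>> play_rows(
  motion=[
    [-0.4, 0, 0, 0],
    [-0.8, -0.01, 0, 0],
    [-1, -0.01, 0, 0],
    [-1, -0.01, 0, 0],
  ],
)

```text
time: 11.05
ee_pos: [0.6309, -0.0834, 0.1774]
eef_rot: [-0.003, -0.001, 1.0, -0.005]
wrist_force: [0.0, 1.1, -1.6]
opening: 0.0417
```

```bash
python3 -c "
from h import *
go(.637,-.084,.135)"
```

```text
t 11.05 pos [ 0.6309 -0.0834  0.1774] F [ 0.   1.1 -1.6] op 0.0417 tilt [-0.005 -0.01  -1.   ] shift [-0.063 -0.002  0.423] roll 0.0005 j [-0.09  0.51  0.2   1.63 -0.1   1.02  1.71]
```

>>> play_rows(
  motion=[
    [-0.06, 0, 0.2, 0],
    [-0.06, 0, 0.4, 0],
    [-0.06, 0, 0.52, 0],
    [-0.06, 0, 0.57, 0],
    [-0.06, 0, 0.6, 0],
    [-0.06, 0, 0.6, 0],
    [-0.06, 0, 0.6, 0],
  ],
)

```text
time: 11.75
ee_pos: [0.637, -0.0841, 0.1182]
eef_rot: [-0.002, -0.001, 1.0, -0.005]
wrist_force: [-0.6, -0.5, -2.1]
opening: 0.042
```

```bash
python3 ws.py w13.png; python3 -c "
from h import *
d=snap('side','s13.png');cv2.imwrite('pics/zs13.png',cv2.resize(d['pixels'][100:220,220:330][:,:,::-1],None,fx=4.5,fy=4.5,interpolation=cv2.INTER_CUBIC))
go(.637,-.084,.1165)"
```

```text
t 11.75 pos [ 0.637  -0.0841  0.1182] F [-0.6 -0.5 -2.1] op 0.042 tilt [-0.004 -0.01  -1.   ] shift [ 1.896  3.59  -0.348] roll 0.0005 j [-0.08  0.58  0.19  1.67 -0.12  0.91  1.72]
t 11.85 pos [ 0.637  -0.0841  0.1182] F [ 0.8 -0.1 -1.4] op 0.0419 tilt [-0.004 -0.01  -1.   ] shift [0.    0.001 0.017] roll 0.0005 j [-0.08  0.58  0.19  1.67 -0.12  0.91  1.72]
```

View pics/w13.png

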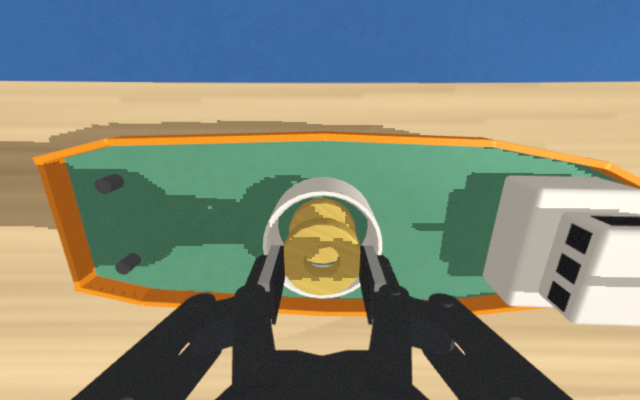

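View pics/zs13.png

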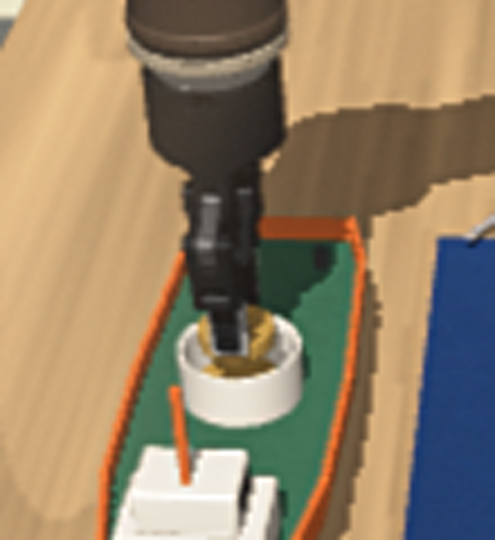

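The second ring is centred over the tube, at wrist pixel (322,257), with the first ring visible below it. Lower 2 mm and release.

>>> play_rows(
  motion=[
    [0, 0, 0.02, 0],
    [0, 0, 0.02, 0],
  ],
)

```text
time: 12.05
ee_pos: [0.6371, -0.0841, 0.1163]
eef_rot: [-0.002, -0.001, 1.0, -0.005]
wrist_force: [0.8, -0.3, -1.4]
opening: 0.0418
```

>>> play_rows(
  motion=[
    [0, 0, 0, 0],
    [0, 0, 0, 0],
    [0, 0, 0, 0],
    [0, 0, 0, 0],
  ],
  jaw=0.72,
)

```text
time: 12.45
ee_pos: [0.6372, -0.0841, 0.1164]
eef_rot: [-0.002, -0.001, 1.0, -0.005]
wrist_force: [-0.9, -0.4, 0.7]
opening: 0.0615
```

>>> play_rows(
  motion=[
    [0, 0, -0.3, 0],
    [0, 0, -0.6, 0],
    [0, 0, -0.8, 0],
    [0, 0, -0.8, 0],
    [0, 0, -0.8, 0],
  ],
)

```text
time: 12.95
ee_pos: [0.6376, -0.0832, 0.1966]
eef_rot: [-0.001, -0.001, 1.0, -0.005]
wrist_force: [0.0, 1.1, -1.0]
opening: 0.0617
```

```bash
python3 ws.py w14.png; python3 -c "
from h import *
import pickle
s,d=pickle.load(open('w.pkl','rb'))
cv2.imwrite('pics/z14.png',cv2.resize(d['pixels'][140:260,260:385][:,:,::-1],None,fx=4.5,fy=4.5,interpolation=cv2.INTER_CUBIC))
d=snap('side','s14.png');cv2.imwrite('pics/zs14.png',cv2.resize(d['pixels'][100:220,220:330][:,:,::-1],None,fx=4.5,fy=4.5,interpolation=cv2.INTER_CUBIC))"
```

```text
t 12.95 pos [ 0.6376 -0.0832  0.1966] F [ 0.   1.1 -1. ] op 0.0617 tilt [-0.003 -0.01  -1.   ] shift [1.899 3.59  0.435] roll 0.0005 j [-0.09  0.5   0.2   1.59 -0.1   1.06  1.71]
```

View pics/z14.png

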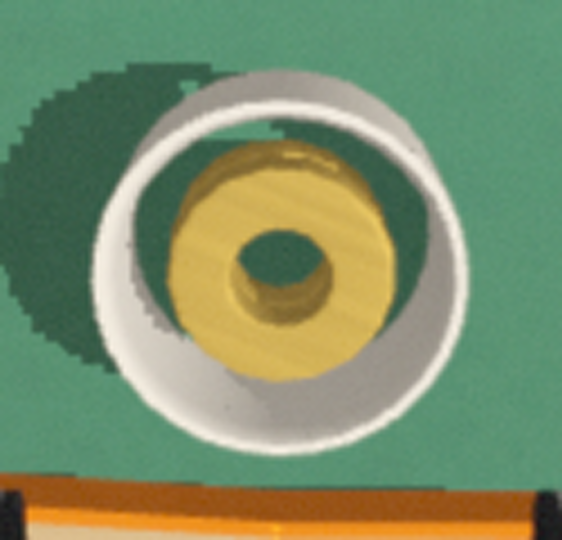

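View pics/s14.png

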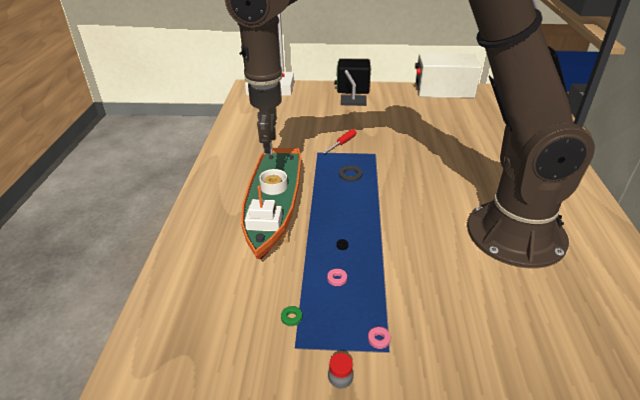

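Both rings lie stacked flat and concentric in the tube. Both are gone from the mat, the steel ring is still at (350,173) in the side view, and the gripper is clear. Handing in.

```bash
python3 -c "
from rig import *
print(sign_off())"
```

```text
the job is handed in; nothing more can be done
None
```

Both brass rings are in the tug's white tube. I picked them off the mat one after the other, dropped them in from the mouth, and handed the job in at about 13 s of the 58 s allowed.

- **Stack:** the last wrist picture shows the two rings flat, level and concentric at the bottom of the tube.
- **Other objects:** the last side picture shows the steel ring and the other small objects where they were. The gripper is open and about 80 mm above its release height.
- **Forces:** the highest wrist force I read was about 15 N, when the fingertips touched the bench while closing on the second ring. I read it only at the end of each move, so a brief peak could have been missed.
- **Disagreements:** the opening read about 42 mm on the 46 mm rings in both grips, though the pictures showed them gripped centrally. The cameras put the tube up to 4 mm apart in x; I used the wrist camera's position, which the landings bore out.

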